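# Let the thick tin out of the tin dispenser and put it on the tray

### The job

Get the thicker of the two tins out of the tin dispenser: push the spring-centred stick over towards the lane that holds the thick tin, keep it there for a good second so that the tin rolls down to the front of the dispenser, then let the stick spring back to its centre. Then take the thick tin from the front and lay it gently inside the enamel tray, and let go. Leave the thin tin behind its stop in the other lane and do not knock over or push away the mill, the tub, the small pot or the glass.

Things in the scene. Friction and masses are not known exactly. Their poses are not given: they have to be found in the camera images.
- dispenser: Tin dispenser, fixed: steel wire rack, two lanes sloping 10 degrees to the front, white control housing between them; 350 mm wide (y), 260 deep (x), 330 high. Origin under its centre on the worktop; x to its back, y to its left lane, z up. Lane centres at y = +115 (left) and -115 mm (right), 106 mm wide inside. In each a stop plate at x = 13 mm, 20 mm above the rails, holds a tin back.
- catch_left (a point): Front end of the left lane: on its centre line, level with the rail tops, just inside the upturned rail ends (42 mm high). A tin let out rests against them: a thick tin's centre is about 31 mm behind this point and 36 mm above it. The two rails are 76 mm apart, with a 70 mm gap open between them for fingers, also between the upturned ends.
- catch_right (a point): The same point at the front end of the right lane.
- canopy_edge (a point): Middle of the lower front edge of the white canopy that hangs over the stick; dispenser x = -67, y = 0, z = 312 mm. The canopy is 84 mm wide (y) and runs from here to the back, so the stick cannot be reached straight from above: come in from the front with the tool tilted about 40 degrees.
- pivot (a point): Pivot of the stick, at dispenser x = 30, y = 0, z = 95 mm, in the sloping face of the housing. The stick leans 40 degrees from vertical to the front (-x); it swings left and right about the level axis through this point along dispenser x (knob 92 mm above that axis).
- stick (a joint): Sideways swing of the stick, rad: 0 centred, + towards the left lane (+y), - towards the right; ends at +-0.36. Spring 0.8 N m/rad, about 3 N at the knob. It carries the two stops on a rocker: swung left it sinks the left lane's stop and raises the right one, and the reverse. Beyond 0.24 the stop is below the rails and the tin rolls to the front in about 0.5 s. Fore and aft play does nothing.
- knob (a point): Centre of the black ball knob, 34 mm in diameter, 120 mm from the pivot (centred: dispenser x = -47, y = 0, z = 187 mm), on a steel stem 12 mm thick with a collar 20 mm thick just under the knob.
- thick_tin: Thick tin: plain metal cylinder 60 mm in diameter, 100 mm long, 0.2 to 0.42 kg, lying across one of the lanes behind its stop. Origin at its centre, its y along its axis (x and z turn as it rolls).
- thin_tin: The thin tin: plain metal cylinder 44 mm in diameter, 100 mm long, about 0.18 kg, in the other lane. Origin at its centre, y along its axis. It stays there.
- tray: White enamel tray, blue inside, standing firmly on the worktop (it does not slide), 150 mm (its x) by 220 mm (its y), rim 23 mm high, floor 2 to 5 mm thick, flat over about 110 x 165 mm, sides sloping; origin at the centre of its underside, z up.
- mill: Brown wooden pepper mill, 58 mm in diameter, 170 mm tall, standing; origin at the centre of its foot. Bystander.
- tub: Plastic tub 102 mm in diameter, 133 mm tall, standing; origin at the centre of its foot. Bystander.
- pot: Small glazed pot 67 mm in diameter, 50 mm tall, standing; origin at the centre of its foot. Bystander.
- glass: Clear drinking glass 76 mm in diameter, 95 mm tall, standing; origin at the centre of its foot. Bystander.
There are look-alikes about, which are no part of the job. What is shaped like the thin_tin but blue is not meant.

How it is judged:
By the outcome, as a careful person would: the job done as asked, in the order asked, and still so for the second after the job is handed in, with the robot touching nothing.
It also fails if it takes over 64 s, if anything falls off the work surface, if the arm or the gripper's body presses on something with over 40 N, if the wrist force passes 120 N, or if a joint passes its speed limit or range.

### The arm

A 6-joint arm with a two-finger parallel gripper is mounted at the origin on a cart in front of the work surface, level with it; the furniture and walls round the work are solid. World frame = base frame: x ahead of the robot, y to its left, z up, the work surface at z = 0. Lengths are in m, angles in rad, forces in N, time in s.
With the tool pointing down it reaches from about 0.275 to 0.85 m from the base axis. Payload 19 kg.
Tool frame: the origin (TCP) lies at the very end of the fingers, on their centre line; the grasp point (between the pads) lies 19 mm behind it; z points along the fingers, y is the line along which they close (so a half turn about z gives the same grasp; the last joint's range is limited). The gripper opens to 85 mm and grips with 20 to 120 N. Pads are 22 mm wide; open, the fingers measure 114 mm over their backs; the gripper's body (76 mm by 85 mm) begins 54 mm behind the grasp point. The pads swing forward as they close: fully open they stand 13 mm farther back than shut.
Start: joints at [-0.134, 0.15, 1.437, -0, 1.554, -0.134], TCP at [0.575, -0, 0.231] pointing down, gripper open.
Joint ranges: [-2.8, 2.8], [-0.68, 2.1], [0.12, 2.68], [-1.39, 4.53], [0.16, 2.79], [-2.81, 2.81]. Speed limits (rad/s): [1.89, 1.89, 2.22, 3.01, 3.01, 3.01].

### API

Orientations are given as a 3x3 rotation matrix whose columns are the frame's x, y, z axes.
In Python, from plant import arm gives the robot as it stands.
- The arm moves only by the tool send_rows, never from a script. Its argument "moves" is a list of rows, each an object with "xyz": the shift along the tool's x, y, z in mm, a list of three; "twist": the turn, a rotation vector about the tool's x, y, z in degrees, a list of three; "claw": the closure, from -1 (fully open) to 1 (shut), so that 0 is half open. In form: [{"xyz": [x, y, z], "twist": [rx, ry, rz], "claw": claw}, ...]. A call has 1 to 8 rows; each row is the pose to reach, as a shift and turn from the pose commanded when the call began, along the tool's axes at that moment; what a row does not reach only later rows make up. A row lasts 1/10 s, in which the tool goes at most 50 mm and 8.59 degrees, less where a joint would pass 70% of its speed; a pose out of reach is approached as far as the arm can. A call with a gripper value outside its range is refused whole. The fingers move at their own pace and stop on an object; "newtons" is the grip in N (left out, the last holds). Time passes only in rows, so rows that repeat a pose let the fingers close. It gives the time, the measured TCP pose, the force, the opening and the grip force at its end, in the units of the state.
- arm.state(): the state, without advancing time (a new reading comes with each control period).
- arm.get_image(name): name is "scene" or "side" or "wrist"; returns (picture, depth): 420x560x3 uint8, red, green, blue; 420x560 float32, m along the optical axis (not along the pixel's ray), 0 where there is no reading.
- arm.camera_info(name): a dict with "K" (3x3 intrinsics, pixels), "k1" (the pictures are not rectified: a ray, as slopes to the right and down, at radius r is drawn at 1 + k1 r^2 times it, then the intrinsics apply), "extrinsics" (4x4, takes a point from camera to world coordinates). Camera axes: x right, y down, z forward; pixel columns grow to the right and rows downward; lengths in m; the calibration is good to about 2 mm. A picture is of the moment at which its call begins: read the wrist's pose just before it. camera_info takes no time and is no camera call; for the wrist camera it gives the pose at the moment of the call.
- arm.close_job(): hands the job in; it is judged then, once.
The state is a dict: "clock": time; "joints": joint angles; "joint_velocities": joint speeds; "tau": joint torques, N m; "tcp_pos": TCP position; "orientation": TCP orientation; "ft_force": force on the tool from outside, world axes, zero at the start; "wrist_torque": the same for the moment, N m; "width": finger opening in m; "finger_force": force on a finger pad.
Only numpy, scipy, OpenCV 4.12 (cv2) and the standard library are available. Lean on these libraries where they do the work, as an engineer would, in place of code of your own. Each camera call takes 0.05 s, during which the arm holds its last target. There are 200 camera calls.

## Working session

There is one attempt and no reset: what is moved stays moved. The work goes in short steps, Python scripts to look and compute and a tool call to move; the robot and the scene stay as the last step left them, time stands still between calls to the robot, and variables do not carry over. Pictures are saved under pics/ and viewed, at most 10 in all, crops included, and the job is handed in when it is done.

Besides the shell and the picture viewer there is one more tool, called after "Emit:" as name(argument=value, ...) on one line, values as JSON. send_rows: Moves the arm, as the interface text tells. Its arguments: {"type":"object","properties":{"moves":{"type":"array"},"newtons":{"type":"number"}},"required":["moves"]}

```bash
mkdir -p pics
cat > h.py <<'E'
import numpy as np,cv2
from plant import arm
def grab(n):
    info=arm.camera_info(n); im,d=arm.get_image(n)
    np.savez('/tmp/%s.npz'%n,im=im,d=d,K=info['K'],k1=info['k1'],T=info['extrinsics'])
    return im,d
def load(n): return np.load('/tmp/%s.npz'%n)
def cloud(n):
    z=load(n);d=z['d'];h,w=d.shape
    u,v=np.meshgrid(np.arange(w),np.arange(h))
    k=float(z['k1']);p=cv2.undistortPoints(np.stack([u,v],-1).reshape(-1,1,2).astype(np.float64),z['K'],np.array([k,0,0,0,0.])).reshape(h,w,2)
    c=np.concatenate([p*d[...,None],d[...,None]],-1)
    T=z['T'];P=c@T[:3,:3].T+T[:3,3];P[d<=0]=np.nan
    return P
def save(n,name): cv2.imwrite('pics/'+name,load(n)['im'][...,::-1])
E
python3 - <<'E'
from h import *
a,_=grab('scene');b,_=grab('side')
save('scene','s1.png');save('side','d1.png')
for n in('scene','side'):
    print(n,load(n)['T'].round(3).tolist(),load(n)['k1'])
E
```

```text
scene [[0.456, -0.474, 0.754, -0.801], [-0.89, -0.25, 0.381, -0.848], [0.008, -0.845, -0.535, 1.136], [0.0, 0.0, 0.0, 1.0]] -0.05138009412119475
side [[0.947, -0.199, 0.25, 0.17], [-0.319, -0.529, 0.787, -1.255], [-0.024, -0.825, -0.564, 1.01], [0.0, 0.0, 0.0, 1.0]] -0.0003300342323839505
```

View pics/s1.png

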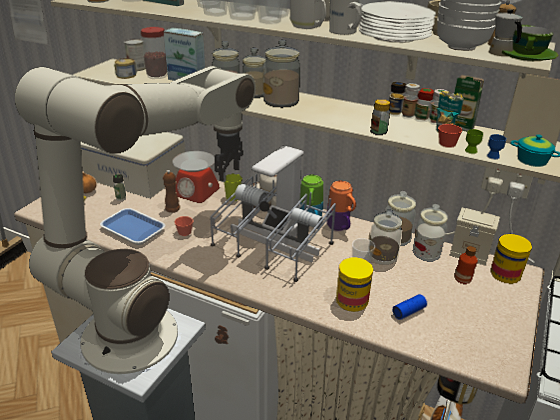

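View pics/d1.png

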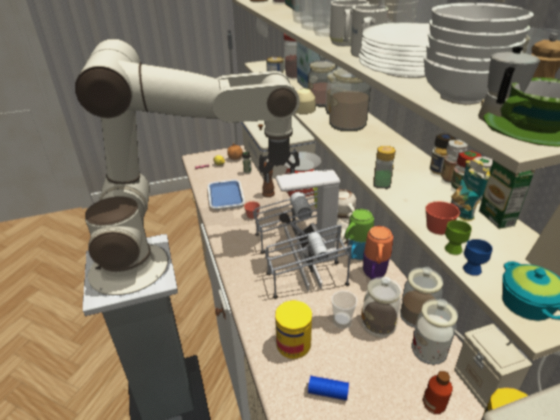

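The scene view shows the dispenser around (275,215), with the tray at (132,226), pot (184,226), mill (170,190), tub (355,285) and glass (362,250). The tin candidates are the cylinder at (255,197) in the left lane, the one at (303,215) in the right lane, and the blue look-alike on the worktop at (410,307). I'll enlarge and measure to decide between the first two.

Run:
```python
from h import *
z=load('scene');cv2.imwrite('pics/c1.png',cv2.resize(z['im'][140:290,200:400,::-1],(800,600),interpolation=cv2.INTER_CUBIC))
P=cloud('scene');S=cloud('side')
for nm,(u,v) in dict(tray=(132,226),pot=(184,221),mill=(170,175),tub=(355,266),glass=(363,243),canopy=(280,158),tinL=(258,195),tinR=(303,214),knob=(233,190)).items():
    print(nm,P[v,u].round(3))
for nm,(u,v) in dict(tray=(226,195),canopy=(308,180),tinL=(300,205),tinR=(318,243),glass=(343,302)).items():
    print('side',nm,S[v,u].round(3))
# canopy points z>.30 white-ish both cams
im=z['im'].astype(int)
m=(P[...,2]>.30)&(P[...,2]<.36)&(im.min(-1)>150);m[:140]=0;m[190:]=0;m[:,:240]=0;m[:,320:]=0
q=P[m];print('canopy n',len(q),q.mean(0).round(3),cv2.minAreaRect((q[:,:2]*1000).astype(np.float32)))
m=(P[...,2]<.04)&(im[...,2]>im[...,0]+25);m[:,:90]=0;m[:,175:]=0;m[:200]=0;m[255:]=0
q=P[m];print('tray',len(q),q.mean(0).round(3),cv2.minAreaRect((q[:,:2]*1000).astype(np.float32)))
```

```text
tray [0.445 0.347 0.003]
pot [0.527 0.167 0.034]
mill [0.61  0.277 0.157]
tub [ 0.44  -0.512  0.136]
glass [ 0.643 -0.475  0.077]
canopy [ 0.615 -0.175  0.334]
tinL [ 0.624 -0.088  0.165]
tinR [ 0.601 -0.271  0.154]
knob [0.775 0.104 0.053]
side tray [ 0.437  0.353 -0.002]
side canopy [ 0.614 -0.176  0.327]
side tinL [ 0.626 -0.077  0.168]
side tinR [ 0.606 -0.288  0.158]
side glass [ 0.622 -0.453  0.049]
canopy n 696 [ 0.608 -0.17   0.331] ((616.686279296875, -167.3321075439453), (81.26456451416016, 195.45587158203125), 85.06777954101562)
tray 1115 [0.45  0.35  0.006] ((433.9539489746094, 336.1968994140625), (217.48764038085938, 146.92343139648438), 82.94792175292969)
```

View pics/c1.png

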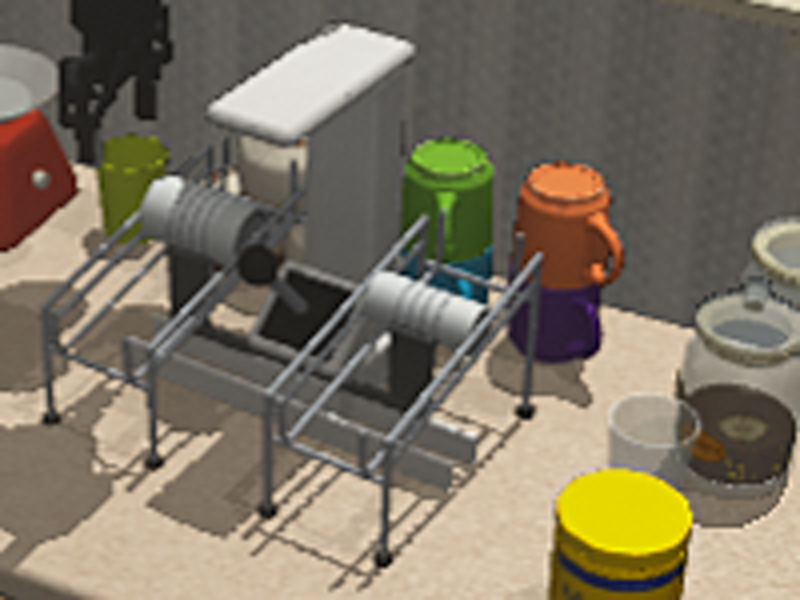

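The tin at (255,197) in the left lane is clearly the fatter one. The cylinder at (303,215) in the right lane is thinner, and the blue one at (410,307) lies on the worktop and isn't meant. So the thick tin is in the left lane and the stick goes to +y; the knob is at (265,205). Next I'll refine the dispenser pose.

Run:
```python
from h import *
from scipy.optimize import least_squares
P=cloud('scene');S=cloud('side');z=load('scene');im=z['im'].astype(int)
for n,Q in(('scene',P),('side',S)):
    i=load(n)['im'].astype(int)
    m=(Q[...,2]>.32)&(Q[...,2]<.345)&(np.abs(Q[...,0]-.62)<.14)&(np.abs(Q[...,1]+.17)<.08)&(i.min(-1)>130)
    q=Q[m];print(n,'canopy',len(q),np.median(q[:,2]).round(3),cv2.minAreaRect((q[:,:2]*1000).astype(np.float32)))
# knob
sub=P[198:214,257:274].reshape(-1,3);c=im[198:214,257:274].reshape(-1,3)
q=sub[(c.max(-1)<60)];q=q[np.abs(q[:,0]-np.nanmedian(q[:,0]))<.03]
r=least_squares(lambda p:np.linalg.norm(q-p,axis=1)-.017,q.mean(0)+[.01,.005,-.008],loss='soft_l1',f_scale=.002)
print('knob',len(q),r.x.round(4),np.abs(r.fun).mean())
# tins: points z .10-.19
for n,Q in(('scene',P),('side',S)):
  i=load(n)['im'].astype(int)
  for nm,c,rad in(('L',(.63,-.07),.03),('R',(.60,-.28),.022)):
    m=(np.abs(Q[...,0]-c[0])<.05)&(np.abs(Q[...,1]-c[1])<.075)&(Q[...,2]>.125)&(Q[...,2]<.19)&(i.min(-1)>70)
    q=Q[m]
    def f(p):
        a=np.array([np.sin(p[3]),np.cos(p[3]),0]);w=q-[p[0],c[1],p[2]]
        return np.linalg.norm(np.cross(w,a),axis=1)-rad
    r=least_squares(f,[c[0]+.01,0,.13,0.08],loss='soft_l1',f_scale=.002)
    print(n,nm,len(q),'at y',c[1],'x',r.x[0].round(4),'z',r.x[2].round(4),'yaw',np.degrees(r.x[3]).round(1),'yrange',np.percentile(q[:,1],[2,98]).round(3),np.abs(r.fun).mean().round(4))
```

```text
scene canopy 728 0.331 ((617.2233276367188, -167.0728759765625), (82.53820037841797, 197.29107666015625), 83.4208984375)
side canopy 875 0.329 ((614.9725341796875, -164.69305419921875), (90.1918716430664, 194.32778930664062), 84.22453308105469)
knob 84 [ 0.5387 -0.1536  0.187 ] 0.002610495847165945
scene L 474 at y -0.07 x 0.6395 z 0.1452 yaw 5.0 yrange [-0.142  0.   ] 0.0042
scene R 460 at y -0.28 x 0.6103 z 0.137 yaw 6.6 yrange [-0.34  -0.219] 0.0055
side L 426 at y -0.07 x 0.637 z 0.1429 yaw 5.9 yrange [-0.115  0.002] 0.0048
side R 488 at y -0.28 x 0.6096 z 0.1349 yaw 4.6 yrange [-0.342 -0.219] 0.0057
```

```bash
cat >> h.py <<'E'
from scipy.spatial.transform import Rotation as R
O=np.array([.585,-.161,0]);YAW=np.radians(-6)
D=R.from_euler('z',YAW).as_matrix()
def W(x,y,z): return O+D@(np.array([x,y,z])/1000)
def rel(p,Rm):
    s=arm.state();R0=np.array(s['orientation']);
    print('xyz',(R0.T@(np.array(p)-np.array(s['tcp_pos']))*1000).round(1),'twist',np.degrees(R.from_matrix(R0.T@Rm).as_rotvec()).round(1))
def tilt(deg): # tool leaning, z forward-down in dispenser x, y along dispenser +-y
    t=np.radians(deg);z=np.array([np.sin(t),0,-np.cos(t)]);y=np.array([0,-1.,0]);return D@np.stack([np.cross(y,z),y,z],1)
E
python3 - <<'E'
from h import *
s=arm.state();print(np.round(s['orientation'],3).tolist(),s['tcp_pos'],s['clock'],s['ft_force'])
Rm=tilt(42);a=Rm[:,2];print(Rm.round(2).tolist())
for p in (W(-47,-40,187)+a*(.015-.15),W(-47,-40,187)+a*.015): print(p.round(3));rel(p,Rm)
E
```

```text
[[-0.0, 1.0, -0.001], [1.0, 0.0, 0.0], [0.0, -0.001, -1.0]] [5.74780287e-01 6.38068882e-06 2.30747811e-01] 0.1 [-0.0206744  -0.15201055  0.26891264]
[[0.74, -0.1, 0.67], [-0.08, -0.99, -0.07], [0.67, 0.0, -0.74]]
[ 0.444 -0.186  0.287]
xyz [-186.4 -130.6  -56.5] twist [-35.1  31.6  91.2]
[ 0.544 -0.197  0.176]
xyz [-196.9  -30.7   54.9] twist [-35.1  31.6  91.2]
```

```bash
cat >> h.py <<'E'
def tilt(deg): 
    t=np.radians(deg);return D@np.array([[0,np.cos(t),np.sin(t)],[1,0,0],[0,np.sin(t),-np.cos(t)]])
E
python3 - <<'E'
from h import *
Rm=tilt(42);a=Rm[:,2]
for p in (W(-47,-44,187)+a*(.015-.15),W(-47,-44,187)+a*.015): print(p.round(3));rel(p,Rm)
E
```

```text
[ 0.444 -0.19   0.287]
xyz [-190.4 -131.   -56.5] twist [-42.   -2.2   5.7]
[ 0.544 -0.201  0.176]
xyz [-200.9  -31.1   54.9] twist [-42.   -2.2   5.7]
```

Emit:
send_rows(moves=[{"xyz": [0,-45,-20],"twist": [0,0,0],"claw": 1},{"xyz": [0,-90,-40],"twist": [-8,0,1],"claw": 1},{"xyz": [0,-131,-56],"twist": [-16,-1,2],"claw": 1},{"xyz": [-45,-131,-56],"twist": [-24,-1,3],"claw": 1},{"xyz": [-90,-131,-56],"twist": [-32,-2,4],"claw": 1},{"xyz": [-135,-131,-56],"twist": [-38,-2,5],"claw": 1},{"xyz": [-190,-131,-56],"twist": [-42,-2.2,5.7],"claw": 1},{"xyz": [-190,-131,-56],"twist": [-42,-2.2,5.7],"claw": 1}])

```text
clock: 0.9
tcp_pos: [0.4449, -0.1713, 0.2865]
orientation: [[0.094, 0.76, 0.643], [0.996, -0.074, -0.058], [0.003, 0.646, -0.764]]
ft_force: [0.6, -0.5, 0.3]
width: -0.0002
finger_force: 0.0
```

Emit:
send_rows(moves=[{"xyz": [0,0,0],"twist": [0,0,0],"claw": 1},{"xyz": [0,0,0],"twist": [0,0,0],"claw": 1}])

```text
clock: 1.1
tcp_pos: [0.4447, -0.1713, 0.2857]
orientation: [[0.096, 0.764, 0.638], [0.995, -0.078, -0.057], [0.006, 0.641, -0.768]]
ft_force: [0.7, 0.2, 0.2]
width: 0.0002
finger_force: 0.0
```

Run:
```python
from h import *
Rm=tilt(42);a=Rm[:,2]
s=arm.state();print(s['tcp_pos'],s['joints'],s['clock'],s['width'])
rel(W(-47,-44,187)+a*(-.135),Rm);rel(W(-47,-44,187)+a*.015,Rm)
grab('wrist');save('wrist','w1.png');print(load('wrist')['T'].round(3).tolist())
P=cloud('wrist')
z=load('wrist')
Q=P.reshape(-1,3);c=z['im'].reshape(-1,3).astype(int)
k=W(-47,0,187)
m=(np.linalg.norm(Q-k,axis=1)<.035)&(c.max(-1)<70)
q=Q[m];print(len(q),q.min(0) if len(q) else 0,q.max(0) if len(q) else 0)
if len(q)>30:
    from scipy.optimize import least_squares
    r=least_squares(lambda p:np.linalg.norm(q-p,axis=1)-.017,k,loss='soft_l1',f_scale=.002);print('knob',r.x.round(4),'exp',k.round(4))
```

```text
[ 0.44469972 -0.17127638  0.28568188] [-0.84348844 -0.50073896  2.02320589  0.50733501  1.12689603 -0.8497946 ] 1.1 0.00020465833802103
xyz [-19.1   1.9  -0.7] twist [-2.1 -0.6  0.1]
xyz [-20.6   7.5 149.2] twist [-2.1 -0.6  0.1]
[[0.765, -0.3, 0.57, 0.362], [-0.078, -0.921, -0.381, -0.079], [0.64, 0.247, -0.728, 0.395], [0.0, 0.0, 0.0, 1.0]]
1335 [ 0.51990973 -0.16593842  0.17451041] [ 0.5488366  -0.13511     0.20286111]
knob [ 0.5375 -0.1523  0.1849] exp [ 0.5383 -0.1561  0.187 ]
```

View pics/w1.png

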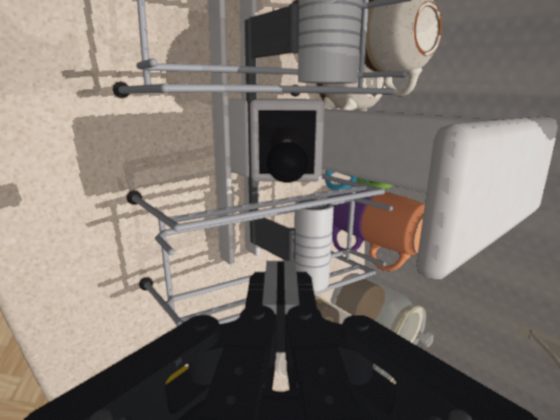

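The wrist view shows the knob at (288,160), the thin tin at (312,245) with its inner side wire at about (280,208), and the thick tin at (330,45). Before going in I'll check where that wire is.

```bash
sed -i 's/O=np.array.*/O=np.array([.5848,-.158,0])/' h.py
python3 - <<'E'
from h import *
P=cloud('wrist');im=load('wrist')['im']
print('tilt right wire (disp mm):')
for u in(200,240,280,310,340):
    col=P[190:225,u];d=(col-O)@D*1000
    i=np.nanargmax(d[:,2]);print(u,i+190,d[i].round(0))
Rm=tilt(42);a=Rm[:,2]
for l in(-.135,.014): rel(W(-47,-39,186)+a*l,Rm)
rel(W(-47,2,183)+a*.014,Rm)
E
```

```text
Traceback (most recent call last):
  File "h.py", line 18, in <module>
    D=R.from_euler('z',YAW).as_matrix()
                       ^^^
NameError: name 'YAW' is not defined
```

```bash
sed -i 's/^O=np.array.*/O=np.array([.5848,-.158,0]);YAW=np.radians(-6)/' h.py
python3 - <<'E'
from h import *
P=cloud('wrist');im=load('wrist')['im']
print('right wire (disp mm):')
for u in(200,240,280,310,340):
    col=P[190:225,u];d=(col-O)@D*1000
    i=np.nanargmax(d[:,2]);print(u,i+190,d[i].round(0))
Rm=tilt(42);a=Rm[:,2]
for l in(-.135,.014): rel(W(-47,-39,186)+a*l,Rm)
rel(W(-47,0,183)+a*.014,Rm)
E
```

```text
right wire (disp mm):
200 224 [-100.  -59.  126.]
240 218 [-62. -59. 135.]
280 209 [-19. -58. 142.]
310 216 [ 18. -72. 148.]
340 199 [ 57. -59. 155.]
xyz [-12.3   0.3  -0.3] twist [-2.1 -0.7  0.3]
xyz [-14.    5.8 148.6] twist [-2.1 -0.7  0.3]
xyz [ 25.    4.1 151.4] twist [-2.1 -0.7  0.3]
```

Emit:
send_rows(moves=[{"xyz": [-12,0,0],"twist": [-2,-0.7,0.3],"claw": 1},{"xyz": [-13,2,40],"twist": [-2,-0.7,0.3],"claw": 1},{"xyz": [-13,3,80],"twist": [-2,-0.7,0.3],"claw": 1},{"xyz": [-13,5,115],"twist": [-2,-0.7,0.3],"claw": 1},{"xyz": [-14,6,149],"twist": [-2,-0.7,0.3],"claw": 1},{"xyz": [-14,6,149],"twist": [-2,-0.7,0.3],"claw": 1},{"xyz": [-14,6,149],"twist": [-2,-0.7,0.3],"claw": 1}])

```text
clock: 1.85
tcp_pos: [0.5447, -0.1908, 0.1752]
orientation: [[0.101, 0.741, 0.663], [0.995, -0.076, -0.067], [0.001, 0.667, -0.745]]
ft_force: [0.3, 0.9, -0.2]
width: 0.0002
finger_force: 0.0
```

Run:
```python
from h import *
s=arm.state();d=(np.array(s['tcp_pos'])-O)@D*1000;print(d.round(1),s['ft_force'],s['joints'])
Rm=tilt(42);a=Rm[:,2]
rel(W(-47,-39,186)+a*.014,Rm)
rel(W(-47,-2,183)+a*.014,Rm)
```

```text
[-36.4 -36.8 175.2] [ 0.29813192  0.85324146 -0.21584028] [-0.68115114 -0.19682315  2.06441149  0.58731663  0.72105493 -0.91763587]
xyz [-2.2 -0.6 -1.1] twist [-0.2 -0.2  0.1]
xyz [34.8 -2.5  1.2] twist [-0.2 -0.2  0.1]
```

Emit:
send_rows(moves=[{"xyz": [9,0,0],"twist": [0,0,0],"claw": 1},{"xyz": [18,-1,0],"twist": [0,0,0],"claw": 1},{"xyz": [27,-2,1],"twist": [0,0,0],"claw": 1},{"xyz": [36,-3,1],"twist": [0,0,0],"claw": 1},{"xyz": [36,-3,1],"twist": [0,0,0],"claw": 1},{"xyz": [36,-3,1],"twist": [0,0,0],"claw": 1},{"xyz": [36,-3,1],"twist": [0,0,0],"claw": 1},{"xyz": [36,-3,1],"twist": [0,0,0],"claw": 1}])

```text
clock: 2.65
tcp_pos: [0.5462, -0.1573, 0.1727]
orientation: [[0.105, 0.74, 0.664], [0.994, -0.078, -0.071], [-0.001, 0.668, -0.744]]
ft_force: [-0.7, -1.3, 1.8]
width: -0.0
finger_force: 1.0
```

Run:
```python
from h import *
s=arm.state();d=(np.array(s['tcp_pos'])-O)@D*1000;print(d.round(1),s['ft_force'])
grab('wrist');save('wrist','w2.png')
grab('scene')
P=cloud('scene');d=(P-O)@D*1000
m=(np.abs(d[...,0]+94)<45)&(np.abs(d[...,1]-115)<50)&(d[...,2]>110)&(d[...,2]<170)
print(m.sum(),np.percentile(d[m],[5,50,95],axis=0).round(0) if m.sum() else '')
```

```text
[-38.5  -3.4 172.7] [-0.68043717 -1.30019527  1.77055325]
453 [[-127.   67.  114.]
 [-114.  109.  140.]
 [ -83.  157.  152.]]
```

View pics/w2.png

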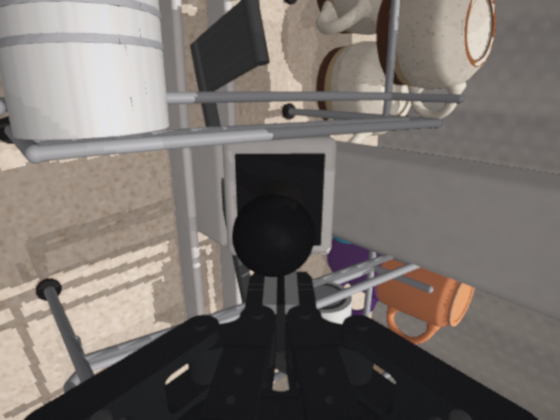

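The knob at (275,235) is pushed left by the fingertips, and the thick tin at (85,65) has rolled to the front end of the left lane. I'll hold for another second and then ease back.

Emit:
send_rows(moves=[{"xyz": [0,0,0],"twist": [0,0,0],"claw": 1},{"xyz": [0,0,0],"twist": [0,0,0],"claw": 1},{"xyz": [0,0,0],"twist": [0,0,0],"claw": 1},{"xyz": [0,0,0],"twist": [0,0,0],"claw": 1},{"xyz": [0,0,0],"twist": [0,0,0],"claw": 1},{"xyz": [0,0,0],"twist": [0,0,0],"claw": 1},{"xyz": [0,0,0],"twist": [0,0,0],"claw": 1},{"xyz": [0,0,0],"twist": [0,0,0],"claw": 1}])

```text
clock: 3.55
tcp_pos: [0.5462, -0.157, 0.1727]
orientation: [[0.105, 0.74, 0.664], [0.994, -0.078, -0.071], [-0.001, 0.668, -0.744]]
ft_force: [-0.3, -2.3, 1.9]
width: -0.0003
finger_force: 1.3
```

Emit:
send_rows(moves=[{"xyz": [-10,1,0],"twist": [0,0,0],"claw": 1},{"xyz": [-20,2,0],"twist": [0,0,0],"claw": 1},{"xyz": [-30,3,-1],"twist": [0,0,0],"claw": 1},{"xyz": [-38,3,-1],"twist": [0,0,0],"claw": 1},{"xyz": [-38,3,-35],"twist": [0,0,0],"claw": 1},{"xyz": [-38,0,-75],"twist": [0,0,0],"claw": 1},{"xyz": [-38,0,-115],"twist": [0,0,0],"claw": 1},{"xyz": [-38,0,-150],"twist": [0,0,0],"claw": 1}])

```text
clock: 4.35
tcp_pos: [0.4413, -0.1841, 0.2858]
orientation: [[0.105, 0.74, 0.664], [0.994, -0.077, -0.071], [-0.001, 0.668, -0.744]]
ft_force: [1.0, 0.0, 0.7]
width: 0.0004
finger_force: 0.0
```

Run:
```python
from h import *
from scipy.optimize import least_squares
grab('scene');grab('wrist');grab('side')
z=load('wrist');Q=cloud('wrist').reshape(-1,3);c=z['im'].reshape(-1,3).astype(int)
k=W(-47,0,187);m=(np.linalg.norm(Q-k,axis=1)<.035)&(c.max(-1)<70);q=Q[m]
r=least_squares(lambda p:np.linalg.norm(q-p,axis=1)-.017,k,loss='soft_l1',f_scale=.002);print('knob',((r.x-O)@D*1000).round(1))
for n in('scene','side','wrist'):
    P=cloud(n);i=load(n)['im'].astype(int);d=(P-O)@D*1000
    m=(np.abs(d[...,0]+94)<35)&(np.abs(d[...,1]-115)<46)&(d[...,2]>115)&(d[...,2]<170)
    q=d[m]
    f=lambda p:np.linalg.norm(np.cross(q-[p[0],115,p[1]],[np.sin(p[2]),np.cos(p[2]),0]),axis=1)-30
    r=least_squares(f,[-94,120,0],loss='soft_l1',f_scale=2)
    print(n,m.sum(),r.x.round(2),np.median(np.abs(r.fun)).round(1),'y',np.percentile(d[m][:,1],[2,98]).round(0))
    mm=(np.abs(d[...,0]-35)<45)&(np.abs(d[...,1]+115)<52)&(d[...,2]>130)&(d[...,2]<170);print('thin pts',mm.sum(),np.median(d[mm],axis=0).round(0) if mm.sum() else '')
z=load('scene');cv2.imwrite('pics/c2.png',cv2.resize(z['im'][140:290,200:400,::-1],(800,600),interpolation=cv2.INTER_CUBIC))
Rm=tilt(0)
p=W(-94,115,300);print(p);rel(p,Rm);print(arm.state()['joints'])
```

```text
knob [-47.6   4.8 184.8]
scene 359 [-93.38 120.88  -0.  ] 1.9 y [ 73. 158.]
thin pts 350 [  24. -116.  151.]
side 245 [-94.6  118.66  -0.  ] 1.0 y [ 70. 160.]
thin pts 327 [  29. -117.  152.]
wrist 3976 [-95.07 118.7    0.  ] 0.4 y [ 70. 105.]
thin pts 2908 [  23. -109.  150.]
[ 0.50333572 -0.03380431  0.3       ]
xyz [157.1  42.7  19.5] twist [42.1  0.2 -0.1]
[-0.89669611 -0.51180693  2.04409018  0.55786448  1.10995702 -0.91453798]
```

View pics/c2.png

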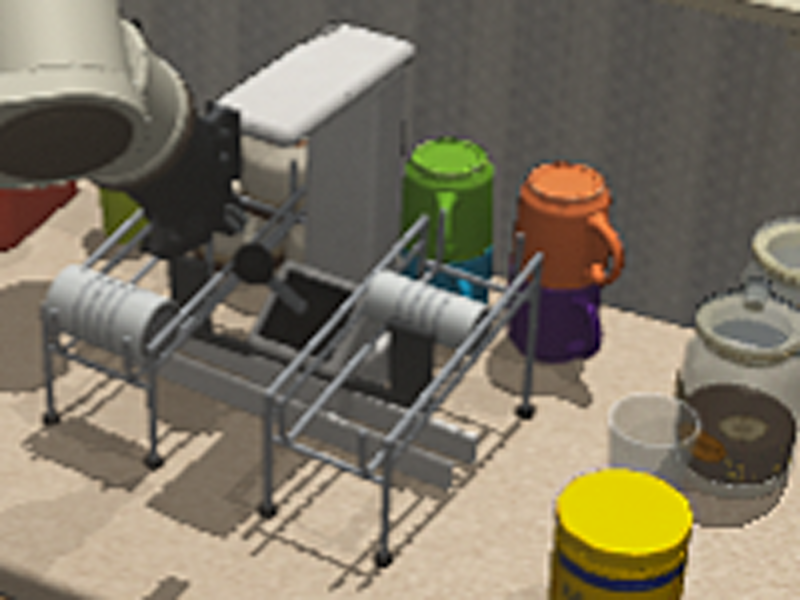

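Both tins are where they should be: thick at the front of the left lane, crop (110,310), thin behind its stop at (425,305). I'll move above the thick tin.

Emit:
send_rows(moves=[{"xyz": [45,0,-10],"twist": [0,0,0],"claw": -1},{"xyz": [90,0,-20],"twist": [6,0,0],"claw": -1},{"xyz": [135,10,-20],"twist": [14,0,0],"claw": -1},{"xyz": [157,20,-10],"twist": [22,0,0],"claw": -1},{"xyz": [157,30,0],"twist": [30,0,0],"claw": -1},{"xyz": [157,38,10],"twist": [38,0,0],"claw": -1},{"xyz": [157,43,20],"twist": [42,0,0],"claw": -1},{"xyz": [157,43,20],"twist": [42,0,0],"claw": -1}])

```text
clock: 5.3
tcp_pos: [0.5065, -0.0322, 0.2943]
orientation: [[0.103, 0.995, -0.013], [0.995, -0.103, 0.001], [-0.0, -0.013, -1.0]]
ft_force: [-0.4, -0.0, -1.0]
width: 0.0856
finger_force: 0.0
```

Run:
```python
from h import *
from scipy.optimize import least_squares
grab('wrist');grab('scene')
P=cloud('wrist');d=(P-O)@D*1000
m=(np.abs(d[...,0]+94)<28)&(np.abs(d[...,1]-115)<70)&(d[...,2]>120)&(d[...,2]<170)
q=d[m]
f=lambda p:np.linalg.norm(np.cross(q-[p[0],115,p[1]],[np.sin(p[2]),np.cos(p[2]),0]),axis=1)-30
r=least_squares(f,[-94,120,0.02],loss='soft_l1',f_scale=2)
print(len(q),r.x.round(2),np.median(np.abs(r.fun)).round(1),'y',np.percentile(q[:,1],[0,1,50,99,100]).round(0))
Q=cloud('scene')[190:220,250:280].reshape(-1,3);c=load('scene')['im'][190:220,250:280].reshape(-1,3)
q=Q[(np.linalg.norm(Q-W(-47,0,187),axis=1)<.035)&(c.max(-1)<60)];k=least_squares(lambda p:np.linalg.norm(q-p,axis=1)-.017,W(-47,0,187),loss='soft_l1',f_scale=.002).x
print('knob',k.round(4))
rel(W(-94.5,115,300),tilt(0));rel(W(-94.5,115,102),tilt(0))
save('wrist','w3.png')
```

```text
7333 [-95.01 118.63   0.  ] 0.4 y [ 56.  60. 124. 173. 174.]
knob [ 0.5397 -0.15    0.1867]
xyz [-1.5 -2.7 -4.9] twist [-0.4 -0.   0.1]
xyz [ -1.5  -1.2 193. ] twist [-0.4 -0.   0.1]
```

View pics/w3.png

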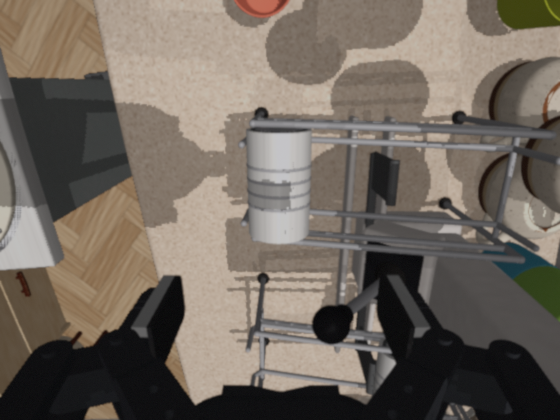

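The wrist view shows the thick tin at (280,185) between its lane wires, the knob near centre at (333,323), and free space in front of and behind the tin for the fingers. I'll descend.

Emit:
send_rows(moves=[{"xyz": [-1,-3,10],"twist": [-0.4,0,0],"claw": -1},{"xyz": [-1,-2,50],"twist": [-0.4,0,0],"claw": -1},{"xyz": [-1,-2,90],"twist": [-0.4,0,0],"claw": -1},{"xyz": [-1,-2,130],"twist": [-0.4,0,0],"claw": -1},{"xyz": [-1,-2,160],"twist": [-0.4,0,0],"claw": -1},{"xyz": [-1,-2,185],"twist": [-0.4,0,0],"claw": -1},{"xyz": [-1,-2,197],"twist": [-0.4,0,0],"claw": -1},{"xyz": [-1,-2,197],"twist": [-0.4,0,0],"claw": -1}])

```text
clock: 6.2
tcp_pos: [0.5006, -0.0336, 0.1003]
orientation: [[0.105, 0.994, 0.005], [0.994, -0.105, -0.001], [-0.0, 0.005, -1.0]]
ft_force: [0.1, 0.2, 0.8]
width: 0.0855
finger_force: 0.0
```

Emit:
send_rows(moves=[{"xyz": [0,0,0],"twist": [0,0,0],"claw": 0.6},{"xyz": [0,0,0],"twist": [0,0,0],"claw": 0.6},{"xyz": [0,0,0],"twist": [0,0,0],"claw": 0.6},{"xyz": [0,0,0],"twist": [0,0,0],"claw": 0.6},{"xyz": [0,0,0],"twist": [0,0,0],"claw": 0.6},{"xyz": [0,0,0],"twist": [0,0,0],"claw": 0.6}], newtons=35)

```text
clock: 6.8
tcp_pos: [0.5023, -0.0338, 0.1027]
orientation: [[0.105, 0.994, 0.008], [0.995, -0.105, -0.002], [-0.001, 0.008, -1.0]]
ft_force: [-3.4, 0.6, 9.1]
width: 0.059
finger_force: 36.0
```

Emit:
send_rows(moves=[{"xyz": [0,0,-10],"twist": [0,0,0],"claw": 0.6},{"xyz": [0,0,-25],"twist": [0,0,0],"claw": 0.6},{"xyz": [0,0,-50],"twist": [0,0,0],"claw": 0.6},{"xyz": [0,0,-80],"twist": [0,0,0],"claw": 0.6},{"xyz": [0,0,-110],"twist": [0,0,0],"claw": 0.6},{"xyz": [0,0,-130],"twist": [0,0,0],"claw": 0.6},{"xyz": [0,0,-130],"twist": [0,0,0],"claw": 0.6}])

```text
clock: 7.5
tcp_pos: [0.5019, -0.0337, 0.2346]
orientation: [[0.105, 0.994, 0.01], [0.994, -0.105, -0.002], [-0.001, 0.011, -1.0]]
ft_force: [0.1, 0.1, -3.8]
width: 0.059
finger_force: 41.0
```

Run:
```python
from h import *
z=np.load('/tmp/scene.npz')
grab('scene')
P=cloud('scene');i=load('scene')['im'].astype(int)
m=(P[...,2]<.04)&(P[...,2]>-.02)&(np.abs(P[...,0]-.44)<.13)&(np.abs(P[...,1]-.34)<.15)&((i[...,2]>i[...,0]+10)|(P[...,2]>.012))
mm=cv2.morphologyEx(m.astype(np.uint8),cv2.MORPH_OPEN,np.ones((3,3)));n,l,st,_=cv2.connectedComponentsWithStats(mm)
k=1+np.argmax(st[1:,4]);q=P[l==k];print(st[k],cv2.minAreaRect((q[:,:2]*1000).astype(np.float32)))
d=(P-O)@D*1000
s=arm.state();print(s['tcp_pos'],s['joints'],s['ft_force'],s['width'])
Rm=R.from_euler('z',-7,degrees=True).as_matrix()@np.array([[0,1,0],[1,0,0],[0,0,-1.]])
rel([.434,.336,.20],Rm);rel([.434,.336,.022],Rm)
```

```text
[ 100  208   65   35 1377] ((435.2301940917969, 333.93499755859375), (231.6587371826172, 157.99658203125), 82.28349304199219)
[ 0.50132777 -0.03359907  0.232362  ] [-2.20504759e-01 -7.45236092e-03  1.60399453e+00  2.04651289e-04
  1.53702096e+00 -1.15439802e-01] [-0.44539784  0.74527198 -3.62973639] 0.058979093002208806
xyz [ 360.5 -106.    31.3] twist [0.5 0.  1. ]
xyz [ 360.7 -107.4  209.2] twist [0.5 0.  1. ]
```

Emit:
send_rows(moves=[{"xyz": [20,-6,0],"twist": [0,0,0],"claw": 0.6},{"xyz": [55,-16,0],"twist": [0,0,0],"claw": 0.6},{"xyz": [95,-28,0],"twist": [0,0,0],"claw": 0.6},{"xyz": [135,-40,0],"twist": [0,0,0],"claw": 0.6},{"xyz": [175,-52,0],"twist": [0,0,0],"claw": 0.6},{"xyz": [215,-64,0],"twist": [0,0,0],"claw": 0.6},{"xyz": [255,-76,0],"twist": [0,0,0],"claw": 0.6},{"xyz": [280,-83,0],"twist": [0,0,0],"claw": 0.6}])

```text
clock: 8.35
tcp_pos: [0.4464, 0.2559, 0.2291]
orientation: [[0.103, 0.995, 0.004], [0.995, -0.103, -0.001], [-0.001, 0.004, -1.0]]
ft_force: [1.1, -1.4, -3.4]
width: 0.059
finger_force: 40.8
```

Emit:
send_rows(moves=[{"xyz": [30,-8,0],"twist": [0,0,0],"claw": 0.6},{"xyz": [60,-18,0],"twist": [0,0,0],"claw": 0.6},{"xyz": [80,-24,20],"twist": [0.5,0,1],"claw": 0.6},{"xyz": [80,-24,50],"twist": [0.5,0,1],"claw": 0.6},{"xyz": [80,-24,80],"twist": [0.5,0,1],"claw": 0.6},{"xyz": [80,-24,110],"twist": [0.5,0,1],"claw": 0.6},{"xyz": [80,-24,130],"twist": [0.5,0,1],"claw": 0.6},{"xyz": [80,-24,130],"twist": [0.5,0,1],"claw": 0.6}])

```text
clock: 9.15
tcp_pos: [0.4312, 0.3344, 0.0964]
orientation: [[0.122, 0.992, -0.009], [0.992, -0.122, -0.003], [-0.004, -0.008, -1.0]]
ft_force: [-0.2, -0.4, -3.5]
width: 0.0587
finger_force: 40.6
```

Run:
```python
from h import *
s=arm.state();print(s['tcp_pos'],s['ft_force'],s['width'])
Rm=R.from_euler('z',-7,degrees=True).as_matrix()@np.array([[0,1,0],[1,0,0],[0,0,-1.]])
rel([.4345,.335,.024],Rm)
grab('scene');grab('side')
for n in('scene','side'):
    P=cloud(n);p=s['tcp_pos']
    m=(np.abs(P[...,0]-p[0])<.06)&(np.abs(P[...,1]-p[1])<.048)&(P[...,2]>.03)&(P[...,2]<p[2]+.045)&(load(n)['im'].min(-1)>80)
    print(n,m.sum(),np.nanpercentile(P[m],[1,99],axis=0).round(3) if m.sum() else '')
z=load('scene');cv2.imwrite('pics/c3.png',cv2.resize(z['im'][130:280,80:280,::-1],(800,600),interpolation=cv2.INTER_CUBIC))
```

```text
[0.43119412 0.33440979 0.09644484] [-0.18604066 -0.37635246 -3.48877723] 0.058738897181502076
xyz [ 1.3  3.8 72.4] twist [-0.5  0.2 -0. ]
scene 119 [[0.399 0.287 0.101]
 [0.453 0.378 0.141]]
side 114 [[0.39  0.287 0.095]
 [0.473 0.379 0.141]]
```

View pics/c3.png

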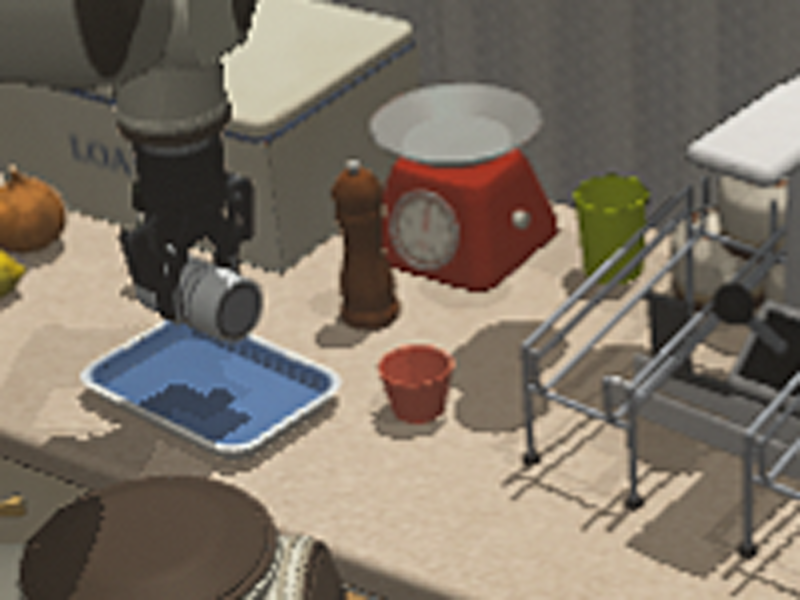

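The tin at crop (222,303) is held level above the tray at (215,385), and the mill, pot and lane are undisturbed. I'll lower it.

Emit:
send_rows(moves=[{"xyz": [1,4,20],"twist": [-0.5,0,0],"claw": 0.6},{"xyz": [1,4,40],"twist": [-0.5,0,0],"claw": 0.6},{"xyz": [1,4,56],"twist": [-0.5,0,0],"claw": 0.6},{"xyz": [1,4,66],"twist": [-0.5,0,0],"claw": 0.6},{"xyz": [1,4,72],"twist": [-0.5,0,0],"claw": 0.6},{"xyz": [1,4,74],"twist": [-0.5,0,0],"claw": 0.6},{"xyz": [1,4,76],"twist": [-0.5,0,0],"claw": 0.6},{"xyz": [1,4,76],"twist": [-0.5,0,0],"claw": 0.6}])

```text
clock: 10.05
tcp_pos: [0.4372, 0.3362, 0.0248]
orientation: [[0.122, 0.992, 0.006], [0.992, -0.122, -0.001], [-0.0, 0.006, -1.0]]
ft_force: [0.4, 0.1, -4.0]
width: 0.0593
finger_force: 40.9
```

Emit:
send_rows(moves=[{"xyz": [0,0,1],"twist": [0,0,0],"claw": 0.6},{"xyz": [0,0,2],"twist": [0,0,0],"claw": 0.6},{"xyz": [0,0,3],"twist": [0,0,0],"claw": 0.6},{"xyz": [0,0,3],"twist": [0,0,0],"claw": 0.6}])

```text
clock: 10.45
tcp_pos: [0.4369, 0.336, 0.0213]
orientation: [[0.122, 0.992, 0.005], [0.992, -0.122, -0.001], [-0.001, 0.005, -1.0]]
ft_force: [1.0, -0.3, -4.1]
width: 0.0589
finger_force: 40.9
```

Emit:
send_rows(moves=[{"xyz": [0,0,1],"twist": [0,0,0],"claw": 0.6},{"xyz": [0,0,2],"twist": [0,0,0],"claw": 0.6},{"xyz": [0,0,3],"twist": [0,0,0],"claw": 0.6},{"xyz": [0,0,3],"twist": [0,0,0],"claw": 0.6}])

```text
clock: 10.85
tcp_pos: [0.4369, 0.336, 0.0182]
orientation: [[0.122, 0.992, 0.005], [0.992, -0.122, -0.001], [-0.001, 0.005, -1.0]]
ft_force: [0.8, 0.4, -3.8]
width: 0.0588
finger_force: 40.9
```

Emit:
send_rows(moves=[{"xyz": [0,0,1],"twist": [0,0,0],"claw": 0.6},{"xyz": [0,0,2],"twist": [0,0,0],"claw": 0.6},{"xyz": [0,0,2],"twist": [0,0,0],"claw": 0.6}])

```text
clock: 11.15
tcp_pos: [0.4371, 0.3358, 0.0167]
orientation: [[0.122, 0.992, 0.006], [0.992, -0.122, -0.001], [-0.001, 0.006, -1.0]]
ft_force: [-2.8, -5.3, 6.0]
width: 0.0586
finger_force: 42.0
```

Contact. I'll open partly, then rise.

Emit:
send_rows(moves=[{"xyz": [0,0,0],"twist": [0,0,0],"claw": -0.45},{"xyz": [0,0,0],"twist": [0,0,0],"claw": -0.6},{"xyz": [0,0,0],"twist": [0,0,0],"claw": -0.7},{"xyz": [0,0,0],"twist": [0,0,0],"claw": -0.7},{"xyz": [0,0,0],"twist": [0,0,0],"claw": -0.7}])

```text
clock: 11.65
tcp_pos: [0.437, 0.3361, 0.0164]
orientation: [[0.122, 0.992, 0.006], [0.992, -0.122, -0.001], [-0.0, 0.006, -1.0]]
ft_force: [-0.5, 0.2, -0.2]
width: 0.0725
finger_force: 0.0
```

Emit:
send_rows(moves=[{"xyz": [0,0,-8],"twist": [0,0,0],"claw": -0.7},{"xyz": [0,0,-20],"twist": [0,0,0],"claw": -0.7},{"xyz": [0,0,-40],"twist": [0,0,0],"claw": -0.7},{"xyz": [0,0,-75],"twist": [0,0,0],"claw": -0.8},{"xyz": [0,0,-115],"twist": [0,0,0],"claw": -1},{"xyz": [0,0,-160],"twist": [0,0,0],"claw": -1},{"xyz": [0,0,-200],"twist": [0,0,0],"claw": -1},{"xyz": [0,0,-200],"twist": [0,0,0],"claw": -1}])

```text
clock: 12.45
tcp_pos: [0.4373, 0.3371, 0.2234]
orientation: [[0.122, 0.992, 0.014], [0.992, -0.122, 0.003], [0.005, 0.013, -1.0]]
ft_force: [-0.5, 0.5, 0.0]
width: 0.0855
finger_force: 0.0
```

Run:
```python
from h import *
grab('scene');grab('side');z=load('scene');cv2.imwrite('pics/f.png',cv2.resize(z['im'][140:320,90:390,::-1],(800,480),interpolation=cv2.INTER_CUBIC))
for n in('scene','side'):
    P=cloud(n)
    m=(np.abs(P[...,0]-.435)<.06)&(np.abs(P[...,1]-.335)<.09)&(P[...,2]>.03)&(P[...,2]<.08)
    print(n,m.sum(),np.nanpercentile(P[m],[1,50,99],axis=0).round(3).tolist())
    d=(P-O)@D*1000
    mm=(np.abs(d[...,0]-35)<45)&(np.abs(d[...,1]+115)<52)&(d[...,2]>130)&(d[...,2]<170);print('thin',mm.sum(),np.median(d[mm],axis=0).round(0))
Q=cloud('scene')[190:220,250:280].reshape(-1,3);c=z['im'][190:220,250:280].reshape(-1,3)
from scipy.optimize import least_squares
q=Q[(np.linalg.norm(Q-W(-47,0,187),axis=1)<.035)&(c.max(-1)<60)];k=least_squares(lambda p:np.linalg.norm(q-p,axis=1)-.017,W(-47,0,187),loss='soft_l1',f_scale=.002).x
print('knob',k.round(4),arm.state()['tcp_pos'])
```

```text
scene 403 [[0.38, 0.282, 0.031], [0.401, 0.325, 0.054], [0.436, 0.388, 0.068]]
thin 348 [  23. -115.  151.]
side 230 [[0.379, 0.282, 0.031], [0.409, 0.316, 0.054], [0.443, 0.387, 0.066]]
thin 348 [  30. -117.  152.]
knob [ 0.5393 -0.1515  0.1863] [0.43608492 0.33635313 0.21816503]
```

View pics/f.png

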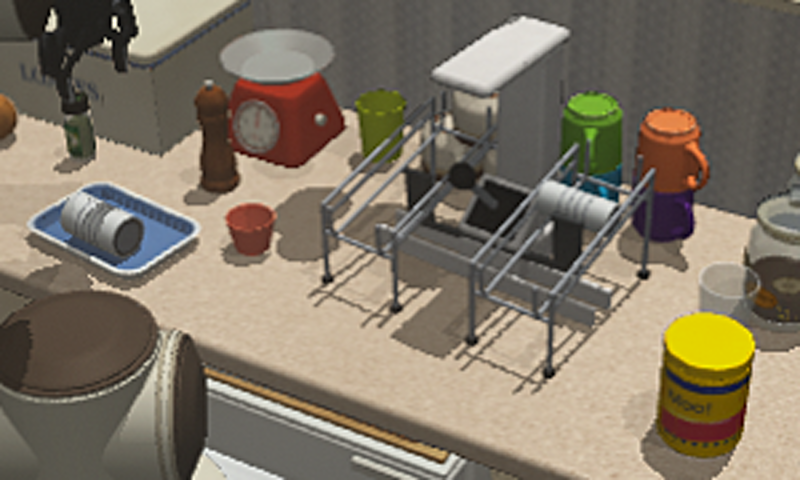

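The tin lies inside the tray at crop (100,222). The thin tin at (578,205) and all the bystanders are in place, and the stick is centred. I'll let it settle, check it's at rest, and hand in.

Emit:
send_rows(moves=[{"xyz": [0,0,0],"twist": [0,0,0],"claw": -1},{"xyz": [0,0,0],"twist": [0,0,0],"claw": -1},{"xyz": [0,0,0],"twist": [0,0,0],"claw": -1},{"xyz": [0,0,0],"twist": [0,0,0],"claw": -1},{"xyz": [0,0,0],"twist": [0,0,0],"claw": -1},{"xyz": [0,0,0],"twist": [0,0,0],"claw": -1},{"xyz": [0,0,0],"twist": [0,0,0],"claw": -1},{"xyz": [0,0,0],"twist": [0,0,0],"claw": -1}])

```text
clock: 13.35
tcp_pos: [0.4359, 0.3362, 0.2164]
orientation: [[0.122, 0.992, 0.005], [0.992, -0.122, -0.001], [-0.0, 0.006, -1.0]]
ft_force: [0.3, 0.0, 0.1]
width: 0.0852
finger_force: 0.0
```

Run:
```python
from h import *
grab('scene');P=cloud('scene')
m=(np.abs(P[...,0]-.435)<.06)&(np.abs(P[...,1]-.335)<.09)&(P[...,2]>.03)&(P[...,2]<.08)
q=np.nanpercentile(P[m],[1,50,99],axis=0);print(q.round(3).tolist())
if abs(q[1,0]-.401)<.006 and q[2,2]<.075: print(arm.close_job())
```

```text
[[0.391, 0.279, 0.03], [0.413, 0.324, 0.053], [0.446, 0.388, 0.067]]
```

Emit:
send_rows(moves=[{"xyz": [0,0,0],"twist": [0,0,0],"claw": -1},{"xyz": [0,0,0],"twist": [0,0,0],"claw": -1},{"xyz": [0,0,0],"twist": [0,0,0],"claw": -1},{"xyz": [0,0,0],"twist": [0,0,0],"claw": -1},{"xyz": [0,0,0],"twist": [0,0,0],"claw": -1},{"xyz": [0,0,0],"twist": [0,0,0],"claw": -1},{"xyz": [0,0,0],"twist": [0,0,0],"claw": -1},{"xyz": [0,0,0],"twist": [0,0,0],"claw": -1}])

```text
clock: 14.2
tcp_pos: [0.4359, 0.3362, 0.2164]
orientation: [[0.122, 0.992, 0.006], [0.992, -0.122, -0.001], [-0.0, 0.006, -1.0]]
ft_force: [-0.4, 0.1, -0.7]
width: 0.0854
finger_force: 0.0
```

Emit:
send_rows(moves=[{"xyz": [0,0,0],"twist": [0,0,0],"claw": -1},{"xyz": [0,0,0],"twist": [0,0,0],"claw": -1},{"xyz": [0,0,0],"twist": [0,0,0],"claw": -1},{"xyz": [0,0,0],"twist": [0,0,0],"claw": -1},{"xyz": [0,0,0],"twist": [0,0,0],"claw": -1},{"xyz": [0,0,0],"twist": [0,0,0],"claw": -1},{"xyz": [0,0,0],"twist": [0,0,0],"claw": -1},{"xyz": [0,0,0],"twist": [0,0,0],"claw": -1}])

```text
clock: 15.0
tcp_pos: [0.4359, 0.3362, 0.2164]
orientation: [[0.122, 0.992, 0.005], [0.992, -0.122, -0.001], [-0.001, 0.006, -1.0]]
ft_force: [0.6, 0.2, -0.2]
width: 0.0856
finger_force: 0.0
```

Run:
```python
from h import *
a=[]
for k in range(10):
    grab('scene');P=cloud('scene')
    m=(np.abs(P[...,0]-.435)<.06)&(np.abs(P[...,1]-.335)<.09)&(P[...,2]>.03)&(P[...,2]<.08)
    a.append(np.nanmedian(P[m][:,0]))
print(np.round(a,4),m.sum(),np.nanmax(P[m][:,2]),arm.state()['clock'])
if np.ptp(a)<.001: print(arm.close_job())
```

```text
[0.4117 0.4124 0.4125 0.4126 0.4115 0.4122 0.4124 0.4122 0.4115 0.4125] 397 0.07121689711817814 15.5
```

The spread is only measurement noise (0.411–0.413 with no drift), so the tin is at rest. Handing in.

```bash
python3 -c "from h import *;print(arm.close_job())"
```

```text
the job is handed in; nothing more can be done
None
```

The thick tin is at rest inside the enamel tray, the stick is back at its centre, the thin tin is still behind its stop, no bystander was seen to move, and the job was handed in at about 15.5 s.

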